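Run an indexing sample wheel back to its pointer

TASK

Run the sample wheel back to its home place: swing the pawl up and right over so that it stays thrown back, turn the wheel backward (clockwise seen from above) by its upright post until the post is nearly at the fixed pointer, and lower the pawl gently into the teeth again. Then draw the wheel further backward until the tooth bears firmly on the pawl, feeling for the stop and never forcing it, and let go with the post at the pointer and the pawl down; leave the things round about alone.

Things in the scene. Friction and masses are not known exactly. Their poses are not given: they have to be found in the camera images.
- carousel: bench indexing carousel, fixed: aluminium base plate 270 mm (x) by 375 mm (y, -160 to +215 mm), 15 mm thick. Origin on the wheel's vertical axis at bench height; z up. Pawl bracket at its +y end, pointer at its -y end. White sample cups stand on the wheel 35 to 53 mm from the axis, up to 62 mm above the bench; hub up to 70 mm.
- wheel_turn (a joint): angle of the white wheel (240 mm across, deck 50 mm above the bench), rad, growing anticlockwise from above (forward). 0: post at the pointer. Starts at 1.0 to 2.0. The home tooth meets the lowered pawl between -0.1 and 0.1, differing from case to case, so feel for it; lower the pawl with the wheel at 0.14 to 0.4. Hub drag 0.25 N m (about 3 N at the post) keeps it where left.
- post_foot (a point): upright round steel post on the wheel by which it is turned, 16 mm diameter, 55 mm tall, 78 mm from the wheel's axis. Origin at the centre of its foot, on the deck, 50 mm above the bench. At wheel angle t it lies at t - 90 degrees from the carousel's +x.
- pawl (a joint): angle of the pawl, rad: 0 fully down (arm level, pointing from its pivot to the wheel's axis), growing as it is lifted; about 0.08 on a tooth's crest, 2.0 thrown right back on its stop. It swings freely and falls by its weight (120 g): down below about 1.4, back onto its stop above 1.65. In a notch it lies at 0 to 0.02.
- pawl_roller (a point): centre of the black cross roller by which the pawl is lifted: 24 mm diameter, 34 mm long parallel to the pivot line (carousel's x); fingers can straddle its flat ends. Pawl down: 46 mm from the pivot toward the wheel and 12 mm above it (139 mm from the wheel's axis, 87 mm above the bench); it turns about the pivot with the pawl. The arm is 12 mm wide.
- wheel: the white sample wheel. It has 12 steel saw teeth round its rim, 7 mm high, 94 to 119 mm from the axis, one per 0.524 rad: forward, the pawl rides over their ramps; backward, an upright tooth face stops it. Origin on the wheel's axis at bench height, turning with the wheel.
- bottle: bystander: amber bottle, 60 mm across, 140 mm tall; origin at the centre of its underside.
- tip_box: bystander: grey pipette-tip box with a clear lid, 82 x 122 x 57 mm; origin at the centre of its underside.
- beaker: bystander: white open beaker, 68 mm across, 80 mm tall; origin at the centre of its underside.
- pawl_pivot (a point): middle of the pawl's pivot, fixed: a level line along the carousel's x, at its y = 185 mm, 75 mm above the bench. The bracket's two cheeks reach up to 85 mm, 22 mm to either side and 13 mm fore and aft of it.
- pointer (a point): inner tip of the fixed pointer bar (118 mm from the wheel's axis, on the carousel's -y side; bar and its block up to 57 mm above the bench). The post at wheel angle 0 stands between it and the axis.
- pawl_arm: the steel pawl: arm 12 mm wide from its pivot (its origin, 75 mm above the bench) along its -y; under its tip, 79 mm from the pivot, a nose 14 x 18 mm reaching 24 mm below the arm's axis. The nose is clamped up to 9 mm to either side of the arm's middle (where, is not measured) and does not shift. More than 14 N between it and the teeth damages it; 5 N on it is firm.

How it is judged:
By the outcome, as a careful person would: the job done as asked, in the order asked, and still so for the second after the job is handed in, with the robot touching nothing.
It also fails if it takes over 72 s, if anything falls off the work surface, if the arm or the gripper's body presses on something with over 40 N, if the wrist force passes 120 N, or if a joint passes its speed limit or range.

ROBOT

A 7-joint arm with a two-finger parallel gripper is mounted at the origin on the work surface. World frame = base frame: x ahead of the robot, y to its left, z up, the work surface at z = 0. Lengths are in m, angles in rad, forces in N, time in s.
With the tool pointing down it reaches from about 0.425 to 0.875 m from the base axis. Payload 4.7 kg.
Tool frame: the origin (TCP) lies on the centre line of the jaws, within the pads' length; the fingertips stand 14 mm ahead of it and the grasp point (between the pads) lies 5 mm behind it; z points along the fingers, y is the line along which they close (so a half turn about z gives the same grasp; the last joint's range is limited). The gripper opens to 87 mm and grips with 3 to 60 N. Pads are 19 mm wide; open, the fingers measure 117 mm over their backs; the gripper's body (75 mm by 190 mm) begins 51 mm behind the grasp point.
Start: joints at [-1.182, 0.321, -0.07, 1.45, 0.023, 1.371, -0.057], TCP at [0.238, 0.605, 0.237] pointing down, gripper open.
Joint ranges: [-2.86, 2.86], [-0.3, 2.09], [-1.38, 1.24], [0.06, 2.45], [-1.56, 4.7], [0.09, 2.05], [-2.69, 2.69]. Speed limits (rad/s): [2.57, 2.57, 3.14, 3.14, 3.14, 3.14, 3.14].

INTERFACE

Orientations are given as a 3x3 rotation matrix whose columns are the frame's x, y, z axes.
In Python, from station import r gives the robot as it stands.
- The arm moves only by the tool send_rows, never from a script. Its arguments are lists of equal length, an entry for each row: "grip": the closure, from 0 (fully open) to 1 (shut); "translation": the shift along the tool's x, y, z in m, a list of three; "yaw": the turn about the tool's z in rad. In form: {"grip": [grip, ...], "translation": [[x, y, z], ...], "yaw": [yaw, ...]}. A call has 1 to 8 rows; each row is the pose to reach, as a shift and turn from the pose commanded when the call began, along the tool's axes at that moment; what a row does not reach only later rows make up. A row lasts 1/8 s, in which the tool goes at most 62.5 mm and 10.7 degrees, less where a joint would pass 70% of its speed; a pose out of reach is approached as far as the arm can. A call with a gripper value outside its range is refused whole. The fingers move at their own pace and stop on an object; "grip_force" is the grip in N (left out, the last holds). Time passes only in rows, so rows that repeat a pose let the fingers close. It gives the time, the measured TCP pose, the force, the opening and the grip force at its end, in the units of the state.
- r.state(): the state, without advancing time (a new reading comes with each control period).
- r.read_camera(name): name is "scene" or "top" or "wrist"; returns a dict with "color" (400x640x3 uint8, red, green, blue), "depth" (400x640 float32, m along the optical axis (not along the pixel's ray), 0 where there is no reading), "fx", "fy", "cx", "cy" (pixels), "R" (3x3) and "t" (3): a world point X has camera coordinates R X + t. Camera axes: x right, y down, z forward; pixel columns grow to the right and rows downward; lengths in m; the calibration is good to about 2 mm. A picture is of the moment at which its call begins.
- r.job_done(): hands the job in; it is judged then, once.
The state is a dict: "t": time; "joint_pos": joint angles; "joint_velocities": joint speeds; "effort": joint torques, N m; "tcp_pos": TCP position; "orientation": TCP orientation; "wrist_force": force on the tool from outside, world axes, zero at the start; "torque": the same for the moment, N m; "opening": finger opening in m; "gripper_force": force on a finger pad.
Only numpy, scipy, OpenCV 4.12 (cv2) and the standard library are available. Lean on these libraries where they do the work, as an engineer would, in place of code of your own. Each camera call takes 0.05 s, during which the arm holds its last target. There are 200 camera calls.

## Working session

There is one attempt and no reset: what is moved stays moved. The work goes in short steps, Python scripts to look and compute and a tool call to move; the robot and the scene stay as the last step left them, time stands still between calls to the robot, and variables do not carry over. Pictures are saved under pics/ and viewed, at most 10 in all, crops included, and the job is handed in when it is done.

Besides the shell and the picture viewer there is one more tool, called after "Request:" as a command line: name --pt "numbers of a row" for each row, then --argument value for the rest. send_rows: Moves the arm, as the interface text tells. Its arguments: {"type":"object","properties":{"grip":{"type":"array","items":{"type":"number"}},"translation":{"type":"array","items":{"type":"array","items":{"type":"number"}}},"yaw":{"type":"array","items":{"type":"number"}},"grip_force":{"type":"number"}},"required":["grip","translation","yaw"]}

```bash
mkdir -p pics; python3 - <<'E'
from station import r
import cv2,numpy as np
s=r.state();print({k:np.round(v,3).tolist() for k,v in s.items()})
for n in("scene","top"):
    c=r.read_camera(n);np.savez(f"pics/{n}0.npz",**c);cv2.imwrite(f"pics/{n}0.png",c["color"][:,:,::-1]);print(n,c["fx"],c["R"].round(3).tolist(),c["t"])
E
```

```text
{'t': 0.0, 'joint_pos': [-1.182, 0.322, -0.07, 1.452, 0.023, 1.371, -0.057], 'joint_velocities': [0.0, -0.0, -0.001, -0.0, 0.001, -0.001, -0.001], 'effort': [0.0, -49.129, -0.404, -31.252, -0.064, 0.044, 0.0], 'tcp_pos': [0.238, 0.604, 0.235], 'orientation': [[-0.931, 0.366, -0.001], [0.366, 0.931, -0.002], [-0.0, -0.002, -1.0]], 'wrist_force': [0.673, 0.09, 0.128], 'torque': [0.002, 0.025, -0.026], 'gripper_force': 0.0, 'opening': 0.087}
scene 463.3022007193888 [[-0.364, 0.931, -0.016], [0.796, 0.303, -0.524], [-0.484, -0.204, -0.851]] [ 0.20495041 -0.34766929  1.41813128]
top 431.5536903832442 [[-0.021, -1.0, -0.012], [-0.995, 0.022, -0.094], [0.094, 0.01, -0.996]] [0.02610364 0.54582217 1.24841155]
```

View pics/top0.png

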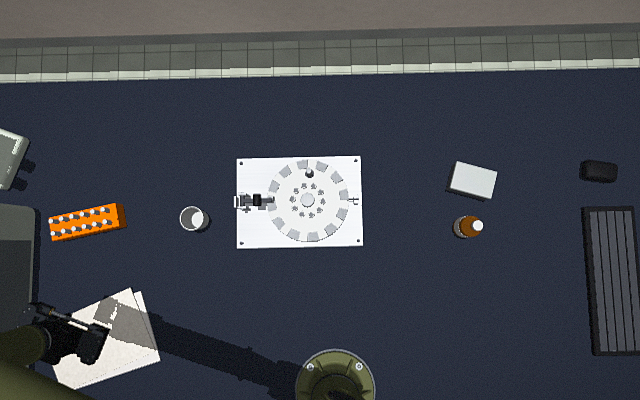

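View pics/scene0.png

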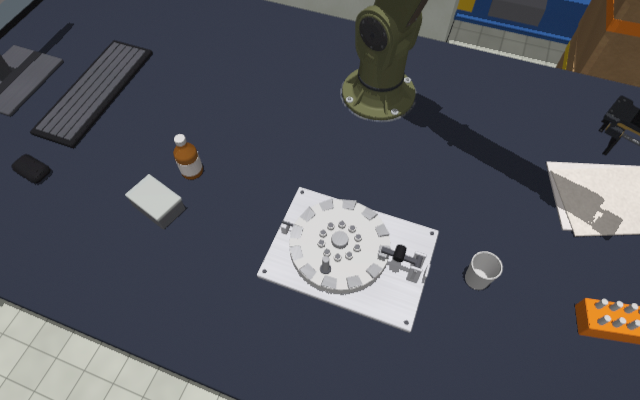

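The top view shows the carousel plate at columns 237–361, rows 157–247. The pawl is on its left at about (257,200), the pointer at (352,201), the hub at (307,200) and the post at (309,173). The beaker is at (194,219), with the tip box and bottle on the right.

```bash
cat >h.py <<'E'
import numpy as np,cv2
def cloud(c):
    d=c["depth"];v,u=np.mgrid[:400,:640]
    P=np.stack([(u-c["cx"])/c["fx"]*d,(v-c["cy"])/c["fy"]*d,d],-1)
    return (P-c["t"])@c["R"],d>0   # R^T (P-t)
E
python3 - <<'E'
from h import *
for n in("top","scene"):
    c=np.load(f"pics/{n}0.npz");W,ok=cloud(c);x,y,z=W[...,0],W[...,1],W[...,2]
    reg=ok&(x>.3)&(x<.8)&(abs(y-.0)<.35)
    print(n,"bench",np.median(z[reg&(z<.008)]))
    col=c["color"].astype(int)
    m=reg&(z>.010)&(z<.02)&(col.min(-1)>120)
    nl,L,st,_=cv2.connectedComponentsWithStats(m.astype(np.uint8));k=1+np.argmax(st[1:,4])
    p=W[L==k];rc=cv2.minAreaRect(p[:,:2].astype(np.float32));print("plate",np.median(p[:,2]),rc,cv2.boxPoints(rc).round(4).tolist())
    c0=np.array(rc[0])
    near=reg&(np.hypot(x-c0[0],y-c0[1])<.2)
    # wheel deck
    p=W[near&(z>.046)&(z<.053)];print("deck",cv2.minEnclosingCircle(p[:,:2].astype(np.float32)),np.median(p[:,2]))
    m=(near&(z>.062)).astype(np.uint8)
    nl,L,st,_=cv2.connectedComponentsWithStats(m)
    for k in range(1,nl):
        if st[k,4]>4: q=W[L==k];print(st[k,4],q.mean(0).round(4),q.min(0).round(3),q.max(0).round(3),col[L==k].mean(0).round())
    m=((z>.03)&reg&~near).astype(np.uint8);nl,L,st,_=cv2.connectedComponentsWithStats(m)
    for k in range(1,nl):
        if st[k,4]>30: q=W[L==k];print("by",q.mean(0).round(3),q.min(0).round(3),q.max(0).round(3))
E
```

```text
top bench -0.00037592323446806504
plate 0.014572782981632282 ((0.5484716892242432, 0.09322084486484528), (0.26943811774253845, 0.37228959798812866), 0.04206211864948273) [[0.41359999775886536, 0.2793000042438507], [0.4138999879360199, -0.09300000220537186], [0.6833000183105469, -0.09279999881982803], [0.6830999851226807, 0.27950000762939453]]
deck ((0.5469285845756531, 0.09945286810398102), 0.18082471191883087) 0.04972049907135391
34 [0.6244 0.0589 0.0999] [0.618 0.052 0.075] [0.632 0.066 0.109] [167. 171. 176.]
19 [0.591  0.0747 0.0637] [0.584 0.069 0.062] [0.598 0.083 0.066] [172. 175. 179.]
14 [0.5901 0.0495 0.0637] [0.581 0.043 0.062] [0.595 0.054 0.067] [169. 172. 176.]
12 [0.5762 0.0998 0.0635] [0.57  0.092 0.062] [0.584 0.107 0.066] [164. 168. 173.]
15 [0.5732 0.0283 0.0633] [0.566 0.023 0.062] [0.577 0.035 0.065] [172. 176. 179.]
316 [0.5483 0.2187 0.0871] [0.524 0.162 0.063] [0.572 0.263 0.106] [89. 91. 96.]
146 [0.5481 0.0663 0.0694] [0.529 0.049 0.063] [0.566 0.084 0.076] [210. 214. 219.]
19 [0.5514 0.1112 0.0635] [0.544 0.104 0.062] [0.558 0.118 0.066] [157. 161. 164.]
13
[... 1225 characters left out ...]
0.569 0.085 0.076] [178. 178. 181.]
34 [0.526  0.1034 0.0644] [0.517 0.095 0.063] [0.535 0.111 0.068] [173. 172. 175.]
28 [0.5721 0.0278 0.0642] [0.564 0.019 0.062] [0.579 0.035 0.067] [164. 164. 167.]
30 [0.5533 0.1103 0.0638] [0.544 0.102 0.062] [0.561 0.118 0.069] [164. 164. 166.]
601 [0.551  0.2178 0.0864] [0.521 0.161 0.063] [0.573 0.263 0.107] [ 98.  98. 102.]
38 [0.5891 0.0482 0.0641] [0.581 0.041 0.062] [0.597 0.057 0.067] [161. 161. 163.]
29 [0.5776 0.0983 0.0641] [0.57  0.091 0.062] [0.587 0.106 0.066] [164. 164. 166.]
35 [0.5917 0.0748 0.0645] [0.583 0.067 0.062] [0.601 0.084 0.068] [171. 171. 172.]
92 [0.6294 0.0596 0.0927] [0.619 0.05  0.062] [0.635 0.066 0.109] [134. 134. 136.]
```

Request:
send_rows --grip '[0, 0, 0, 0, 0, 0, 0, 0]' --pt "-0.05 -0.03 0" --pt "-0.1 -0.06 0" --pt "-0.15 -0.09 0" --pt "-0.2 -0.12 0" --pt "-0.25 -0.15 0" --pt "-0.3 -0.18 0" --pt "-0.35 -0.21 0" --pt "-0.4 -0.24 0" --yaw '[0.15, 0.3, 0.45, 0.6, 0.75, 0.9, 1.05, 1.196]'

```text
t: 1.1
tcp_pos: [0.523, 0.2335, 0.2363]
orientation: [[0.005, 1.0, -0.0], [1.0, -0.005, 0.0], [0.0, -0.0, -1.0]]
wrist_force: [1.2, 0.4, 0.2]
opening: 0.087
gripper_force: 0.0
```

Request:
send_rows --grip '[0, 0, 0, 0, 0, 0, 0, 0]' --pt "-0.015 0.013 0.02" --pt "-0.029 0.0255 0.04" --pt "-0.029 0.0255 0.06" --pt "-0.029 0.0255 0.085" --pt "-0.029 0.0255 0.11" --pt "-0.029 0.0255 0.13" --pt "-0.029 0.0255 0.144" --pt "-0.029 0.0255 0.144" --yaw '[0, 0, 0, 0, 0, 0, 0, 0]'

```text
t: 2.1
tcp_pos: [0.547, 0.2058, 0.0914]
orientation: [[-0.0, 1.0, -0.002], [1.0, 0.0, -0.001], [-0.001, -0.002, -1.0]]
wrist_force: [-0.2, -0.8, 0.2]
opening: 0.0873
gripper_force: 0.0
```

```bash
python3 - <<'E'
from station import r
import cv2,numpy as np
from h import *
s=r.state();print(s["tcp_pos"].round(4) if hasattr(s["tcp_pos"],"round") else s["tcp_pos"],np.round(s["joint_pos"],2),s["wrist_force"])
c=r.read_camera("wrist");a=c["color"][:,:,::-1]
b=r.read_camera("scene");np.savez("pics/s1.npz",**b);e=cv2.resize(b["color"][180:330,240:480,::-1],(640,400))
cv2.imwrite("pics/a1.png",cv2.resize(np.vstack([a,e]),(480,600)))
E
```

```text
[0.547  0.2058 0.0914] [-0.7   0.31  0.34  1.8  -0.12  1.06 -0.31] [-0.19332728 -0.75199476  0.20662572]
```

View pics/a1.png

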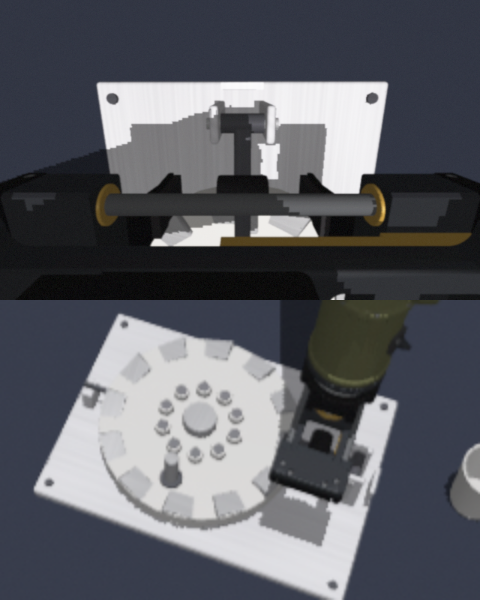

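The fingers straddle the black roller (columns 217–268, fingers at 180 and 300), and it is well centred. I'm closing gently.

Request:
send_rows --grip '[0.4, 0.5, 0.6, 0.7, 0.8, 0.8, 0.8, 0.8]' --pt "0 0 0" --pt "0 0 0" --pt "0 0 0" --pt "0 0 0" --pt "0 0 0" --pt "0 0 0" --pt "0 0 0" --pt "0 0 0" --yaw '[0, 0, 0, 0, 0, 0, 0, 0]' --grip_force 8

```text
t: 3.2
tcp_pos: [0.5484, 0.2061, 0.0926]
orientation: [[-0.0, 1.0, 0.001], [1.0, 0.0, 0.0], [0.0, 0.001, -1.0]]
wrist_force: [2.4, 0.2, -2.0]
opening: 0.0342
gripper_force: 8.0
```

```bash
python3 -c "
import numpy as np
for a in np.r_[0:2.01:.13]:
    g=a+.2551;L=.04754
    print(round(a,2),'dy+%.4f up%.4f'%(.046-L*np.cos(g),L*np.sin(g)-.012))"
```

```text
0.0 dy+-0.0000 up-0.0000
0.13 dy+0.0019 up0.0059
0.26 dy+0.0046 up0.0114
0.39 dy+0.0080 up0.0166
0.52 dy+0.0120 up0.0213
0.65 dy+0.0166 up0.0254
0.78 dy+0.0217 up0.0289
0.91 dy+0.0272 up0.0317
1.04 dy+0.0331 up0.0337
1.17 dy+0.0391 up0.0350
1.3 dy+0.0453 up0.0355
1.43 dy+0.0514 up0.0352
1.56 dy+0.0575 up0.0341
1.69 dy+0.0634 up0.0322
1.82 dy+0.0690 up0.0296
1.95 dy+0.0742 up0.0263
```

Request:
send_rows --grip '[0.8, 0.8, 0.8, 0.8, 0.8, 0.8, 0.8, 0.8]' --pt "0.002 0 -0.006" --pt "0.0046 0 -0.0114" --pt "0.008 0 -0.0166" --pt "0.012 0 -0.0213" --pt "0.0166 0 -0.0254" --pt "0.0217 0 -0.0289" --pt "0.0272 0 -0.0317" --pt "0.0331 0 -0.0337" --yaw '[0, 0, 0, 0, 0, 0, 0, 0]'

```text
t: 4.2
tcp_pos: [0.5484, 0.2386, 0.1269]
orientation: [[0.001, 1.0, 0.001], [1.0, -0.001, -0.001], [-0.001, 0.001, -1.0]]
wrist_force: [4.6, -2.0, -1.1]
opening: 0.0338
gripper_force: 8.0
```

Request:
send_rows --grip '[0.8, 0.8, 0.8, 0.8, 0.8, 0.8, 0.8, 0.8]' --pt "0.006 0 -0.0013" --pt "0.0122 0 -0.0018" --pt "0.0183 0 -0.0015" --pt "0.0244 0 -0.0004" --pt "0.0303 0 0.0015" --pt "0.0359 0 0.0041" --pt "0.039 0 0.0058" --pt "0.039 0 0.0058" --yaw '[0, 0, 0, 0, 0, 0, 0, 0]'

```text
t: 5.2
tcp_pos: [0.5482, 0.2798, 0.1205]
orientation: [[-0.001, 1.0, 0.001], [1.0, 0.001, 0.002], [0.002, 0.001, -1.0]]
wrist_force: [6.4, 1.1, 1.0]
opening: 0.0342
gripper_force: 8.0
```

Request:
send_rows --grip '[0.2, 0, 0, 0, 0, 0, 0, 0]' --pt "0 0 0" --pt "0 0 0" --pt "0 0 0" --pt "0 0 0" --pt "0 0 -0.015" --pt "0 0 -0.04" --pt "0 0 -0.07" --pt "0 0 -0.1" --yaw '[0, 0, 0, 0, 0, 0, 0, 0]'

```text
t: 6.2
tcp_pos: [0.548, 0.2782, 0.2227]
orientation: [[0.0, 1.0, 0.001], [1.0, -0.0, 0.001], [0.001, 0.001, -1.0]]
wrist_force: [0.0, -0.1, -0.2]
opening: 0.0865
gripper_force: 0.0
```

```bash
python3 - <<'E'
from station import r
import cv2,numpy as np
from h import *
s=r.state();print(s["t"],np.round(s["tcp_pos"],4),np.round(s["joint_pos"],2))
o=[]
for n in("scene","top"):
    c=r.read_camera(n);W,ok=cloud(c);x,y,z=W[...,0],W[...,1],W[...,2]
    m=ok&(abs(x-.5485)<.03)&(y>.15)&(y<.31)&(z>.09)&(z<.175);q=W[m];print(n,len(q),q.mean(0) if len(q) else 0,q.min(0),q.max(0))
    k=c["color"][180:330,260:500,::-1] if n=="scene" else c["color"][140:260,220:412,::-1]
    o.append(cv2.resize(k,(480,300)))
cv2.imwrite("pics/a2.png",np.vstack(o))
E
```

```text
6.2 [0.548  0.2782 0.2227] [-0.78  0.25  0.32  1.58 -0.08  1.32 -0.45]
scene 163 [0.55660615 0.27192399 0.11351561] [0.54187207 0.25001712 0.0902603 ] [0.56663825 0.29197795 0.12801598]
top 131 [0.54662328 0.26862137 0.13205674] [0.53136917 0.25059933 0.09125017] [0.56065438 0.28575677 0.16674454]
```

View pics/a2.png

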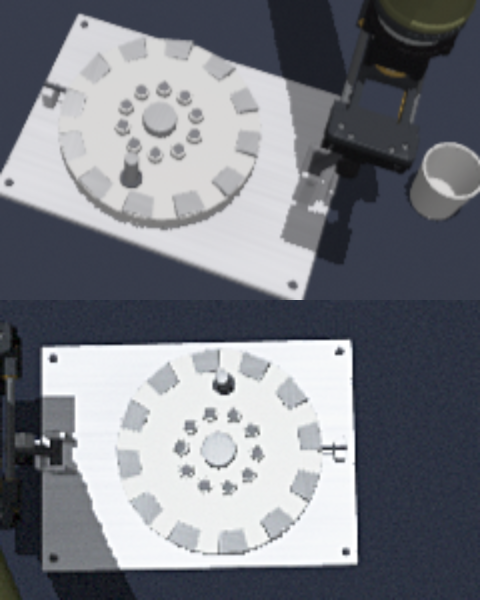

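The pawl is lying thrown back, with its tip up at z = 0.167. The post hasn't moved: crop (223,380), t ≈ 1.49. Next I go to the post.

Request:
send_rows --grip '[0.3, 0.3, 0.3, 0.3, 0.3, 0.3, 0.3, 0.3]' --pt "-0.03 0.01 0" --pt "-0.06 0.02 0" --pt "-0.09 0.03 0" --pt "-0.12 0.04 0" --pt "-0.15 0.05 0" --pt "-0.18 0.06 0" --pt "-0.2 0.07 0" --pt "-0.219 0.078 0" --yaw '[-0.186, -0.372, -0.558, -0.744, -0.93, -1.116, -1.302, -1.488]'

```text
t: 7.3
tcp_pos: [0.6259, 0.0582, 0.2204]
orientation: [[-0.997, 0.077, -0.0], [0.077, 0.997, 0.0], [0.0, 0.0, -1.0]]
wrist_force: [1.0, 0.4, -0.8]
opening: 0.0608
gripper_force: 0.0
```

```bash
python3 - <<'E'
from station import r
import numpy as np
from h import *
s=r.state();print(np.round(s["tcp_pos"],4),np.round(s["joint_pos"],2),np.round(s["orientation"],3).tolist())
for n in("top","scene"):
    W,ok=cloud(r.read_camera(n));x,y,z=W[...,0],W[...,1],W[...,2]
    q=W[ok&(abs(x-.6262)<.03)&(abs(y-.0592)<.03)&(z>.072)&(z<.112)];print(n,len(q),q.mean(0) if len(q) else '')
E
```

```text
[0.6259 0.0582 0.2204] [-0.37  0.29  0.28  1.54 -0.08  1.33  1.42] [[-0.997, 0.077, -0.0], [0.077, 0.997, 0.0], [0.0, 0.0, -1.0]]
top 0 
scene 80 [0.62895271 0.05933943 0.09626048]
```

Request:
send_rows --grip '[0.3, 0.3, 0.3, 0.3, 0.3, 0.6, 0.9, 1]' --pt "0 0.001 0.03" --pt "0 0.001 0.07" --pt "0 0.001 0.11" --pt "0 0.001 0.13" --pt "0 0.001 0.13" --pt "0 0.001 0.13" --pt "0 0.001 0.13" --pt "0 0.001 0.13" --yaw '[0, 0, 0, 0, 0, 0, 0, 0]' --grip_force 10

```text
t: 8.4
tcp_pos: [0.6267, 0.0603, 0.0917]
orientation: [[-0.997, 0.083, 0.002], [0.083, 0.997, 0.001], [-0.002, 0.001, -1.0]]
wrist_force: [0.6, -0.8, -0.6]
opening: 0.0385
gripper_force: 0.0
```

Request:
send_rows --grip '[1, 1, 1, 1]' --pt "0 0 0" --pt "0 0 0" --pt "0 0 0" --pt "0 0 0" --yaw '[0, 0, 0, 0]'

```text
t: 8.9
tcp_pos: [0.626, 0.0605, 0.0906]
orientation: [[-0.997, 0.083, 0.0], [0.083, 0.997, 0.0], [-0.0, 0.0, -1.0]]
wrist_force: [-0.7, 1.1, 1.2]
opening: 0.0157
gripper_force: 10.0
```

```bash
cat >arc.py <<'E'
import sys,numpy as np
from station import r
C=np.array([.5485,.0655])
def arc(t1,n,R=.078):
    s=r.state();p=np.array(s["tcp_pos"]);O=np.array(s["orientation"])
    t0=np.arctan2(p[1]-C[1],p[0]-C[0])+np.pi/2;print("t",s["t"],"TCP angle",t0.round(4),"r",np.hypot(*(p[:2]-C)).round(4),"tool y angle",np.arctan2(O[1,1],O[0,1]).round(3),"F",np.round(s["wrist_force"],2),"open",s["opening"])
    for t in np.linspace(t0,t1,n+1)[1:]:
        q=C+R*np.array([np.sin(t),-np.cos(t)])-p[:2]
        d=O.T@np.r_[q,0];print(round(t,3),d.round(4).tolist(),"yaw",round(t0-t,3))
if __name__=="__main__": arc(float(sys.argv[1]),int(sys.argv[2]))
E
python3 arc.py 0.25 12
```

```text
t 8.9 TCP angle 1.5059 r 0.0777 tool y angle 1.488 F [-0.75  1.13  1.15] open 0.01567625051834642
1.401 [-0.0, -0.0081, -0.0] yaw 0.105
1.297 [0.0011, -0.0162, -0.0] yaw 0.209
1.192 [0.0031, -0.0241, -0.0] yaw 0.314
1.087 [0.0059, -0.0318, -0.0] yaw 0.419
0.983 [0.0094, -0.0392, -0.0] yaw 0.523
0.878 [0.0138, -0.0461, -0.0] yaw 0.628
0.773 [0.0188, -0.0525, -0.0] yaw 0.733
0.669 [0.0244, -0.0584, -0.0] yaw 0.837
0.564 [0.0307, -0.0636, -0.0] yaw 0.942
0.459 [0.0374, -0.0682, -0.0] yaw 1.047
0.355 [0.0446, -0.072, -0.0] yaw 1.151
0.25 [0.0522, -0.0751, -0.0] yaw 1.256
```

Request:
send_rows --grip '[1, 1, 1, 1, 1, 1, 1, 1]' --pt "0 -0.0081 0" --pt "0.0011 -0.0162 0" --pt "0.0031 -0.0241 0" --pt "0.0059 -0.0318 0" --pt "0.0094 -0.0392 0" --pt "0.0138 -0.0461 0" --pt "0.0188 -0.0525 0" --pt "0.0244 -0.0584 0" --yaw '[0.105, 0.209, 0.314, 0.419, 0.523, 0.628, 0.733, 0.837]'

```text
t: 9.9
tcp_pos: [0.5965, 0.0064, 0.0905]
orientation: [[-0.605, 0.796, -0.0], [0.796, 0.605, 0.003], [0.003, 0.001, -1.0]]
wrist_force: [-0.7, 4.6, 2.3]
opening: 0.0157
gripper_force: 10.0
```

```bash
python3 arc.py 0.27 5
```

```text
t 9.9 TCP angle 0.6824 r 0.0761 tool y angle 0.649 F [-0.75  4.57  2.33] open 0.015676607155984703
0.6 [-0.0018, -0.0064, -0.0] yaw 0.082
0.517 [-0.0013, -0.0128, -0.0] yaw 0.165
0.435 [-0.0001, -0.0191, -0.0] yaw 0.247
0.352 [0.0015, -0.0253, -0.0] yaw 0.33
0.27 [0.0036, -0.0314, -0.0] yaw 0.412
```

Request:
send_rows --grip '[1, 1, 1, 1, 1, 1, 1]' --pt "-0.0015 -0.0064 0" --pt "-0.0013 -0.0128 0" --pt "-0.0001 -0.0191 0" --pt "0.0015 -0.0253 0" --pt "0.0036 -0.0314 0" --pt "0.0036 -0.0314 0" --pt "0.0036 -0.0314 0" --yaw '[0.082, 0.165, 0.247, 0.33, 0.39, 0.39, 0.39]'

```text
t: 10.78
tcp_pos: [0.569, -0.0076, 0.0905]
orientation: [[-0.261, 0.965, -0.001], [0.965, 0.261, 0.005], [0.006, 0.0, -1.0]]
wrist_force: [-1.8, 7.6, 2.4]
opening: 0.0159
gripper_force: 10.0
```

```bash
python3 arc.py 0.25 1
```

```text
t 10.775 TCP angle 0.2738 r 0.076 tool y angle 0.264 F [-1.78  7.63  2.36] open 0.015922161870478475
0.25 [-0.002, -0.0018, -0.0] yaw 0.024
```

Request:
send_rows --grip '[0.8, 0.3, 0.1, 0, 0, 0, 0, 0]' --pt "0 0 0" --pt "0 0 0" --pt "0 0 0" --pt "0 0 0" --pt "0 0 -0.03" --pt "0 0 -0.07" --pt "0 0 -0.11" --pt "0 0 -0.14" --yaw '[0, 0, 0, 0, 0, 0.1, 0.2, 0.264]'

```text
t: 11.78
tcp_pos: [0.57, -0.0125, 0.2324]
orientation: [[0.006, 1.0, 0.002], [1.0, -0.006, 0.0], [0.0, 0.002, -1.0]]
wrist_force: [0.7, 0.2, -0.1]
opening: 0.0793
gripper_force: 0.0
```

```bash
python3 - <<'E'
from station import r
import numpy as np
from h import *
s=r.state();print(s["t"],np.round(s["tcp_pos"],4),np.round(s["orientation"],3).tolist())
W,ok=cloud(r.read_camera("scene"));x,y,z=W[...,0],W[...,1],W[...,2]
q=W[ok&(abs(x-.57)<.03)&(abs(y+.01)<.03)&(z>.072)&(z<.112)];print(len(q),q.mean(0) if len(q) else '')
c=r.read_camera("scene");W,ok=cloud(c);x,y,z=W[...,0],W[...,1],W[...,2]
m=ok&(abs(x-.5485)<.03)&(y>.24)&(y<.31)&(z>.09)&(z<.175);q=W[m];dk=q[c["color"][m].max(-1)<60]
print(q.max(0),len(dk),dk.mean(0),dk.min(0),dk.max(0))
E
```

```text
11.775 [ 0.57   -0.0125  0.2324] [[0.006, 1.0, 0.002], [1.0, -0.006, 0.0], [0.0, 0.002, -1.0]]
81 [ 0.57153587 -0.00852288  0.09571489]
[0.56586772 0.2920402  0.16609124] 172 [0.5562417  0.27615653 0.11771493] [0.5355649  0.25444462 0.09116943] [0.56586772 0.2920402  0.14904746]
```

Request:
send_rows --grip '[0, 0, 0, 0, 0, 0, 0, 0]' --pt "0.04 -0.003 0" --pt "0.09 -0.007 0" --pt "0.14 -0.011 0" --pt "0.19 -0.015 0" --pt "0.24 -0.019 0" --pt "0.28 -0.022 0" --pt "0.2935 -0.023 0" --pt "0.2935 -0.023 0" --yaw '[0, 0, 0, 0, 0, 0, 0, 0]'

```text
t: 12.88
tcp_pos: [0.5473, 0.2812, 0.2295]
orientation: [[0.002, 1.0, -0.001], [1.0, -0.002, -0.002], [-0.002, -0.001, -1.0]]
wrist_force: [0.4, -0.8, -0.5]
opening: 0.0874
gripper_force: 0.0
```

Request:
send_rows --grip '[0, 0, 0, 0, 0, 0, 0, 0]' --pt "0 0 0.02" --pt "0 0 0.045" --pt "0 0 0.07" --pt "0 0 0.09" --pt "0 0 0.105" --pt "0 0 0.114" --pt "0 0 0.114" --pt "0 0 0.114" --yaw '[0, 0, 0, 0, 0, 0, 0, 0]'

```text
t: 13.88
tcp_pos: [0.548, 0.2817, 0.1173]
orientation: [[0.003, 1.0, 0.001], [1.0, -0.003, 0.001], [0.001, 0.001, -1.0]]
wrist_force: [-0.2, -0.2, -0.1]
opening: 0.0871
gripper_force: 0.0
```

Request:
send_rows --grip '[0.4, 0.5, 0.6, 0.7, 0.8, 0.8, 0.8, 0.8]' --pt "0 0 0" --pt "0 0 0" --pt "0 0 0" --pt "0 0 0" --pt "0 0 0" --pt "0 0 0" --pt "0 0 0" --pt "0 0 0" --yaw '[0, 0, 0, 0, 0, 0, 0, 0]' --grip_force 8

```text
t: 14.88
tcp_pos: [0.5483, 0.2813, 0.1166]
orientation: [[0.003, 1.0, 0.002], [1.0, -0.003, 0.0], [0.0, 0.002, -1.0]]
wrist_force: [3.0, -0.1, -1.0]
opening: 0.0341
gripper_force: 8.0
```

```bash
python3 -c "
import numpy as np
L=.04754;P=lambda a:np.array([-L*np.cos(a+.2551),-L*np.sin(a+.2551)])
for a0,a1,n in((2,1.04,8),(1.04,.2,8),(.2,.0,10)):
    for a in np.linspace(a0,a1,n+1)[1:]: print(round(a,3),(P(a)-P(a0)).round(4).tolist())"
```

```text
1.88 [-0.0046, -0.0033]
1.76 [-0.0096, -0.0061]
1.64 [-0.0149, -0.0082]
1.52 [-0.0204, -0.0097]
1.4 [-0.026, -0.0105]
1.28 [-0.0317, -0.0107]
1.16 [-0.0374, -0.0101]
1.04 [-0.043, -0.0089]
0.935 [-0.0047, 0.0016]
0.83 [-0.0093, 0.0037]
0.725 [-0.0135, 0.0063]
0.62 [-0.0175, 0.0093]
0.515 [-0.0212, 0.0126]
0.41 [-0.0245, 0.0164]
0.305 [-0.0273, 0.0205]
0.2 [-0.0298, 0.0248]
0.18 [-0.0004, 0.0009]
0.16 [-0.0008, 0.0017]
0.14 [-0.0012, 0.0026]
0.12 [-0.0015, 0.0035]
0.1 [-0.0019, 0.0044]
0.08 [-0.0022, 0.0053]
0.06 [-0.0025, 0.0062]
0.04 [-0.0028, 0.0071]
0.02 [-0.0031, 0.008]
0.0 [-0.0033, 0.0089]
```

Request:
send_rows --grip '[0.8, 0.8, 0.8, 0.8, 0.8, 0.8, 0.8, 0.8]' --pt "-0.0046 0 -0.0033" --pt "-0.0096 0 -0.0061" --pt "-0.0149 0 -0.0082" --pt "-0.0204 0 -0.0097" --pt "-0.026 0 -0.0105" --pt "-0.0317 0 -0.0107" --pt "-0.0374 0 -0.0101" --pt "-0.043 0 -0.0089" --yaw '[0, 0, 0, 0, 0, 0, 0, 0]'

```text
t: 15.88
tcp_pos: [0.5483, 0.2383, 0.1263]
orientation: [[0.003, 1.0, 0.002], [1.0, -0.003, 0.001], [0.001, 0.002, -1.0]]
wrist_force: [5.2, 0.9, 1.5]
opening: 0.0336
gripper_force: 8.0
```

Request:
send_rows --grip '[0.8, 0.8, 0.8, 0.8, 0.8, 0.8, 0.8, 0.8]' --pt "-0.0047 0 0.0016" --pt "-0.0093 0 0.0037" --pt "-0.0135 0 0.0063" --pt "-0.0175 0 0.0093" --pt "-0.0212 0 0.0126" --pt "-0.0245 0 0.0164" --pt "-0.0273 0 0.0205" --pt "-0.0298 0 0.0248" --yaw '[0, 0, 0, 0, 0, 0, 0, 0]'

```text
t: 16.88
tcp_pos: [0.5483, 0.2073, 0.1009]
orientation: [[0.004, 1.0, 0.002], [1.0, -0.004, -0.001], [-0.001, 0.002, -1.0]]
wrist_force: [6.5, -0.7, 1.4]
opening: 0.034
gripper_force: 8.0
```

Request:
send_rows --grip '[0.8, 0.8, 0.8]' --pt "0 0 0" --pt "0 0 0" --pt "0 0 0" --yaw '[0, 0, 0]'

```text
t: 17.25
tcp_pos: [0.5483, 0.207, 0.1005]
orientation: [[0.004, 1.0, 0.002], [1.0, -0.004, -0.001], [-0.001, 0.002, -1.0]]
wrist_force: [6.3, -1.7, -1.1]
opening: 0.0339
gripper_force: 8.0
```

Request:
send_rows --grip '[0.8, 0.8, 0.8, 0.8, 0.8, 0.8, 0.8, 0.8]' --pt "-0.0004 0 0.0009" --pt "-0.0008 0 0.0017" --pt "-0.0012 0 0.0026" --pt "-0.0015 0 0.0035" --pt "-0.0019 0 0.0044" --pt "-0.0022 0 0.0053" --pt "-0.0022 0 0.0053" --pt "-0.0022 0 0.0053" --yaw '[0, 0, 0, 0, 0, 0, 0, 0]'

```text
t: 18.25
tcp_pos: [0.5484, 0.2049, 0.0955]
orientation: [[0.004, 1.0, 0.002], [1.0, -0.004, -0.001], [-0.001, 0.002, -1.0]]
wrist_force: [5.1, -1.5, 0.5]
opening: 0.0339
gripper_force: 8.0
```

Request:
send_rows --grip '[0.8, 0.8]' --pt "-0.0002 0 0.0005" --pt "-0.0003 0 0.0009" --yaw '[0, 0]'

```text
t: 18.5
tcp_pos: [0.5484, 0.2046, 0.0947]
orientation: [[0.004, 1.0, 0.002], [1.0, -0.004, -0.001], [-0.001, 0.002, -1.0]]
wrist_force: [6.1, -1.3, 1.2]
opening: 0.0341
gripper_force: 8.0
```

Request:
send_rows --grip '[0.8, 0.8]' --pt "-0.0002 0 0.0005" --pt "-0.0003 0 0.0009" --yaw '[0, 0]'

```text
t: 18.75
tcp_pos: [0.5483, 0.2043, 0.0938]
orientation: [[0.004, 1.0, 0.002], [1.0, -0.004, -0.001], [-0.001, 0.002, -1.0]]
wrist_force: [6.5, -1.8, 0.8]
opening: 0.0341
gripper_force: 8.0
```

Request:
send_rows --grip '[0.8, 0.8]' --pt "-0.0001 0 0.0004" --pt "-0.0002 0 0.0007" --yaw '[0, 0]'

```text
t: 19.0
tcp_pos: [0.5484, 0.2041, 0.0931]
orientation: [[0.004, 1.0, 0.002], [1.0, -0.004, -0.001], [-0.001, 0.002, -1.0]]
wrist_force: [6.5, -1.9, 1.1]
opening: 0.0343
gripper_force: 8.0
```

Request:
send_rows --grip '[0.8, 0.8, 0.8]' --pt "0 0 0.0003" --pt "-0.0001 0 0.0005" --pt "-0.0001 0 0.0005" --yaw '[0, 0, 0]'

```text
t: 19.38
tcp_pos: [0.5483, 0.204, 0.0926]
orientation: [[0.004, 1.0, 0.002], [1.0, -0.004, -0.001], [-0.001, 0.002, -1.0]]
wrist_force: [6.6, -1.9, 0.7]
opening: 0.0339
gripper_force: 8.0
```

Request:
send_rows --grip '[0.5, 0.2, 0, 0, 0, 0, 0, 0]' --pt "0 0 0" --pt "0 0 0" --pt "0 0 0" --pt "0 0 0" --pt "0 0 -0.02" --pt "0 0 -0.06" --pt "0 0 -0.1" --pt "0 0 -0.13" --yaw '[0, 0, 0, 0, 0, 0, 0, 0]'

```text
t: 20.38
tcp_pos: [0.5474, 0.2057, 0.2242]
orientation: [[0.003, 1.0, 0.001], [1.0, -0.003, 0.001], [0.001, 0.001, -1.0]]
wrist_force: [0.1, -0.1, -0.8]
opening: 0.0872
gripper_force: 0.0
```

```bash
python3 - <<'E'
from station import r
import numpy as np,cv2
from h import *
s=r.state();print(s["t"],np.round(s["tcp_pos"],4),np.round(s["orientation"],3).tolist())
c=r.read_camera("scene");W,ok=cloud(c);x,y,z=W[...,0],W[...,1],W[...,2]
for nm,m in(("post",ok&(abs(x-.57)<.03)&(abs(y+.01)<.03)&(z>.072)&(z<.112)),("roller",ok&(abs(x-.5485)<.03)&(abs(y-.205)<.035)&(z>.08)&(z<.112))):
    q=W[m];print(nm,len(q),q.mean(0),q.min(0),q.max(0))
cv2.imwrite("pics/a3.png",cv2.resize(c["color"][180:330,240:480,::-1],(720,450),interpolation=cv2.INTER_CUBIC))
E
```

```text
20.375 [0.5474 0.2057 0.2242] [[0.003, 1.0, 0.001], [1.0, -0.003, 0.001], [0.001, 0.001, -1.0]]
post 80 [ 0.57148966 -0.00843865  0.09596083] [ 0.56222312 -0.01724221  0.0724304 ] [ 0.5770045  -0.00200161  0.10988638]
roller 264 [0.55177816 0.20550079 0.09183178] [0.5275522  0.17049918 0.08003612] [0.56953093 0.23976535 0.1059011 ]
```

View pics/a3.png

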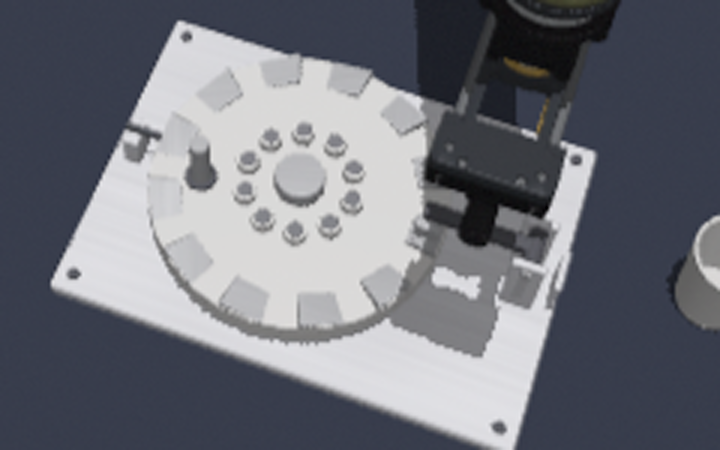

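The pawl is down, with its roller at about (478,220), and the post stands at (201,165) near the pointer at (140,140). Going back to the post.

Request:
send_rows --grip '[0.3, 0.3, 0.3, 0.3, 0.3, 0.3, 0.3, 0.3]' --pt "-0.03 0.003 0" --pt "-0.07 0.007 0" --pt "-0.11 0.011 0" --pt "-0.15 0.015 0" --pt "-0.19 0.02 0" --pt "-0.213 0.022 0" --pt "-0.213 0.022 0.03" --pt "-0.213 0.022 0.06" --yaw '[-0.03, -0.06, -0.1, -0.15, -0.2, -0.26, -0.26, -0.26]'

```text
t: 21.42
tcp_pos: [0.5686, -0.0078, 0.1616]
orientation: [[-0.253, 0.967, 0.001], [0.967, 0.253, 0.001], [0.0, 0.001, -1.0]]
wrist_force: [-0.5, 0.2, -0.6]
opening: 0.0609
gripper_force: 0.0
```

Request:
send_rows --grip '[0.3, 0.3, 0.3, 0.3, 0.3, 0.3, 0.3, 0.3]' --pt "0 0 0.025" --pt "0 0 0.05" --pt "0 0 0.074" --pt "0 0 0.074" --pt "0 0 0.074" --pt "0 0 0.074" --pt "0 0 0.074" --pt "0 0 0.074" --yaw '[0, 0, 0, 0, 0, 0, 0, 0]'

```text
t: 22.42
tcp_pos: [0.5689, -0.0075, 0.0887]
orientation: [[-0.254, 0.967, 0.001], [0.967, 0.254, 0.0], [0.0, 0.001, -1.0]]
wrist_force: [-0.0, 0.3, -0.3]
opening: 0.061
gripper_force: 0.0
```

Request:
send_rows --grip '[0.6, 0.8, 1, 1, 1, 1, 1, 1]' --pt "0 0 0" --pt "0 0 0" --pt "0 0 0" --pt "0 0 0" --pt "0 0 0" --pt "0 0 0" --pt "0 0 0" --pt "0 0 0" --yaw '[0, 0, 0, 0, 0, 0, 0, 0]' --grip_force 10

```text
t: 23.42
tcp_pos: [0.5688, -0.0075, 0.0882]
orientation: [[-0.254, 0.967, 0.0], [0.967, 0.254, 0.0], [-0.0, 0.0, -1.0]]
wrist_force: [1.5, 0.2, -1.4]
opening: 0.0157
gripper_force: 10.0
```

```bash
python3 arc.py 0.14 4
```

```text
t 23.425 TCP angle 0.2712 r 0.0758 tool y angle 0.257 F [ 1.52  0.22 -1.39] open 0.015675131353365592
0.238 [-0.0022, -0.0025, -0.0] yaw 0.033
0.206 [-0.0021, -0.0051, -0.0] yaw 0.066
0.173 [-0.0019, -0.0076, -0.0] yaw 0.098
0.14 [-0.0017, -0.0102, -0.0] yaw 0.131
```

Request:
send_rows --grip '[1, 1, 1, 1, 1, 1, 1, 1]' --pt "0 -0.0013 0" --pt "0 -0.0025 0" --pt "0 -0.0038 0" --pt "0.0001 -0.0051 0" --pt "0.0002 -0.0064 0" --pt "0.0003 -0.0076 0" --pt "0.0004 -0.0088 0" --pt "0.0005 -0.01 0" --yaw '[0.016, 0.033, 0.05, 0.066, 0.082, 0.098, 0.115, 0.131]'

```text
t: 24.42
tcp_pos: [0.5588, -0.0095, 0.0883]
orientation: [[-0.125, 0.992, 0.0], [0.992, 0.125, 0.0], [0.0, 0.0, -1.0]]
wrist_force: [3.1, 0.1, -2.9]
opening: 0.0157
gripper_force: 10.0
```

```bash
python3 arc.py 0.08 2
```

```text
t 24.425 TCP angle 0.1365 r 0.0757 tool y angle 0.125 F [ 3.15  0.09 -2.88] open 0.01566371491400169
0.108 [-0.0023, -0.0022, -0.0] yaw 0.028
0.08 [-0.0022, -0.0044, -0.0] yaw 0.056
```

Request:
send_rows --grip '[1, 1, 1]' --pt "0 -0.0004 0" --pt "0 -0.0008 0" --pt "0 -0.001 0" --yaw '[0.005, 0.01, 0.013]'

```text
t: 24.8
tcp_pos: [0.5579, -0.0096, 0.0883]
orientation: [[-0.113, 0.994, 0.0], [0.994, 0.113, 0.0], [0.0, 0.0, -1.0]]
wrist_force: [2.7, 1.1, -2.9]
opening: 0.0153
gripper_force: 10.0
```

Request:
send_rows --grip '[1, 1, 1]' --pt "0 -0.0004 0" --pt "0 -0.0008 0" --pt "0 -0.001 0" --yaw '[0.005, 0.01, 0.013]'

```text
t: 25.18
tcp_pos: [0.5569, -0.0097, 0.0883]
orientation: [[-0.1, 0.995, 0.0], [0.995, 0.1, 0.0], [0.0, 0.0, -1.0]]
wrist_force: [2.6, 0.7, -3.1]
opening: 0.0156
gripper_force: 10.0
```

Request:
send_rows --grip '[1, 1, 1]' --pt "0 -0.0004 0" --pt "0 -0.0008 0" --pt "0 -0.001 0" --yaw '[0.005, 0.01, 0.013]'

```text
t: 25.55
tcp_pos: [0.5558, -0.0098, 0.0883]
orientation: [[-0.087, 0.996, 0.0], [0.996, 0.087, 0.0], [0.0, 0.0, -1.0]]
wrist_force: [2.5, 1.0, -2.6]
opening: 0.0154
gripper_force: 10.0
```

Request:
send_rows --grip '[1, 1, 1]' --pt "0 -0.0004 0" --pt "0 -0.0008 0" --pt "0 -0.001 0" --yaw '[0.005, 0.01, 0.013]'

```text
t: 25.92
tcp_pos: [0.5548, -0.0099, 0.0883]
orientation: [[-0.074, 0.997, -0.0], [0.997, 0.074, 0.0], [0.0, -0.0, -1.0]]
wrist_force: [3.4, 1.4, -3.4]
opening: 0.0156
gripper_force: 10.0
```

Request:
send_rows --grip '[1, 1, 1]' --pt "0 -0.0004 0" --pt "0 -0.0008 0" --pt "0 -0.001 0" --yaw '[0.005, 0.01, 0.013]'

```text
t: 26.3
tcp_pos: [0.5538, -0.01, 0.0883]
orientation: [[-0.061, 0.998, -0.0], [0.998, 0.061, 0.0], [0.0, -0.0, -1.0]]
wrist_force: [3.1, 1.6, -2.6]
opening: 0.0158
gripper_force: 10.0
```

Request:
send_rows --grip '[1, 1, 1]' --pt "0 -0.0004 0" --pt "0 -0.0008 0" --pt "0 -0.001 0" --yaw '[0.005, 0.01, 0.013]'

```text
t: 26.68
tcp_pos: [0.5529, -0.01, 0.0883]
orientation: [[-0.048, 0.999, 0.0], [0.999, 0.048, 0.0], [0.0, 0.0, -1.0]]
wrist_force: [3.6, 1.6, -2.3]
opening: 0.0155
gripper_force: 10.0
```

Request:
send_rows --grip '[1, 1, 1]' --pt "0 -0.0004 0" --pt "0 -0.0008 0" --pt "0 -0.001 0" --yaw '[0.005, 0.01, 0.013]'

```text
t: 27.05
tcp_pos: [0.5519, -0.0101, 0.0883]
orientation: [[-0.035, 0.999, 0.0], [0.999, 0.035, 0.0], [0.0, 0.0, -1.0]]
wrist_force: [3.6, 1.9, -3.0]
opening: 0.0154
gripper_force: 10.0
```

Request:
send_rows --grip '[1, 1, 1]' --pt "0 -0.0004 0" --pt "0 -0.0008 0" --pt "0 -0.001 0" --yaw '[0.005, 0.01, 0.013]'

```text
t: 27.42
tcp_pos: [0.5509, -0.0101, 0.0883]
orientation: [[-0.022, 1.0, 0.0], [1.0, 0.022, 0.0], [0.0, 0.0, -1.0]]
wrist_force: [3.3, 2.2, -1.9]
opening: 0.0159
gripper_force: 10.0
```

Request:
send_rows --grip '[1, 1, 1]' --pt "0 -0.0004 0" --pt "0 -0.0008 0" --pt "0 -0.001 0" --yaw '[0.005, 0.01, 0.013]'

```text
t: 27.8
tcp_pos: [0.5499, -0.0102, 0.0883]
orientation: [[-0.009, 1.0, 0.0], [1.0, 0.009, 0.0], [0.0, 0.0, -1.0]]
wrist_force: [2.5, 2.4, -2.1]
opening: 0.0154
gripper_force: 10.0
```

Request:
send_rows --grip '[1, 1, 1]' --pt "0 -0.0004 0" --pt "0 -0.0008 0" --pt "0 -0.001 0" --yaw '[0.005, 0.01, 0.013]'

```text
t: 28.18
tcp_pos: [0.5489, -0.0102, 0.0883]
orientation: [[0.004, 1.0, 0.0], [1.0, -0.004, 0.0], [0.0, 0.0, -1.0]]
wrist_force: [2.3, 2.4, -2.1]
opening: 0.0155
gripper_force: 10.0
```

Request:
send_rows --grip '[1, 1, 1]' --pt "0 -0.0004 0" --pt "0 -0.0008 0" --pt "0 -0.001 0" --yaw '[0.005, 0.01, 0.013]'

```text
t: 28.55
tcp_pos: [0.5479, -0.0102, 0.0883]
orientation: [[0.017, 1.0, 0.0], [1.0, -0.017, 0.0], [0.0, 0.0, -1.0]]
wrist_force: [3.8, 2.3, -1.4]
opening: 0.0154
gripper_force: 10.0
```

Request:
send_rows --grip '[1, 1, 1]' --pt "0 -0.0004 0" --pt "0 -0.0008 0" --pt "0 -0.001 0" --yaw '[0.005, 0.01, 0.013]'

```text
t: 28.92
tcp_pos: [0.5469, -0.0102, 0.0883]
orientation: [[0.03, 1.0, 0.0], [1.0, -0.03, 0.0], [0.0, 0.0, -1.0]]
wrist_force: [3.2, 2.7, -2.8]
opening: 0.0163
gripper_force: 10.0
```

Request:
send_rows --grip '[1, 1, 1]' --pt "0 -0.0004 0" --pt "0 -0.0008 0" --pt "0 -0.001 0" --yaw '[0.005, 0.01, 0.013]'

```text
t: 29.3
tcp_pos: [0.5459, -0.0102, 0.0883]
orientation: [[0.043, 0.999, 0.0], [0.999, -0.043, 0.0], [0.0, 0.0, -1.0]]
wrist_force: [3.3, 3.6, -2.5]
opening: 0.0153
gripper_force: 10.0
```

Request:
send_rows --grip '[1, 1, 1]' --pt "0 -0.0004 0" --pt "0.0001 -0.0008 0" --pt "0.0001 -0.001 0" --yaw '[0.005, 0.01, 0.013]'

```text
t: 29.68
tcp_pos: [0.5449, -0.0101, 0.0883]
orientation: [[0.056, 0.998, 0.0], [0.998, -0.056, 0.0], [0.0, 0.0, -1.0]]
wrist_force: [3.8, 2.9, -2.0]
opening: 0.0155
gripper_force: 10.0
```

Request:
send_rows --grip '[1, 1, 1]' --pt "0 -0.0004 0" --pt "0.0001 -0.0008 0" --pt "0.0001 -0.001 0" --yaw '[0.005, 0.01, 0.013]'

```text
t: 30.05
tcp_pos: [0.5446, -0.0101, 0.0883]
orientation: [[0.069, 0.998, 0.002], [0.998, -0.069, -0.0], [-0.0, 0.002, -1.0]]
wrist_force: [6.2, 2.6, -4.3]
opening: 0.0155
gripper_force: 10.0
```

Request:
send_rows --grip '[1, 1, 1]' --pt "0 -0.0003 0" --pt "0 -0.0006 0" --pt "0 -0.0006 0" --yaw '[0, 0, 0]'

```text
t: 30.42
tcp_pos: [0.5446, -0.0101, 0.0883]
orientation: [[0.069, 0.998, 0.003], [0.998, -0.069, -0.001], [-0.0, 0.003, -1.0]]
wrist_force: [8.0, 2.1, -6.3]
opening: 0.0156
gripper_force: 10.0
```

Request:
send_rows --grip '[1, 1, 1, 1]' --pt "0 -0.0004 0" --pt "0 -0.0008 0" --pt "0 -0.0008 0" --pt "0 -0.0008 0" --yaw '[0, 0, 0, 0]'

```text
t: 30.92
tcp_pos: [0.5445, -0.0101, 0.0883]
orientation: [[0.069, 0.998, 0.005], [0.998, -0.069, -0.001], [-0.001, 0.005, -1.0]]
wrist_force: [8.9, 2.8, -8.1]
opening: 0.0155
gripper_force: 10.0
```

Request:
send_rows --grip '[1, 1, 1, 1]' --pt "0 -0.0004 0" --pt "0 -0.0008 0.0003" --pt "0 -0.001 0.0005" --pt "0 -0.001 0.0005" --yaw '[0, 0, 0, 0]'

```text
t: 31.42
tcp_pos: [0.5444, -0.0101, 0.0883]
orientation: [[0.069, 0.998, 0.007], [0.998, -0.069, -0.001], [-0.0, 0.007, -1.0]]
wrist_force: [10.5, 2.0, -7.0]
opening: 0.0156
gripper_force: 10.0
```

```bash
python3 -c "
from station import r
import numpy as np
s=r.state();print({k:np.round(v,3) for k,v in s.items() if k in('wrist_force','torque','opening','tcp_pos','t')})"
```

```text
{'t': np.float64(31.425), 'tcp_pos': array([ 0.544, -0.01 ,  0.088]), 'wrist_force': array([10.456,  1.959, -6.979]), 'torque': array([ 0.337, -2.219,  0.095]), 'opening': np.float64(0.016)}
```

Request:
send_rows --grip '[1, 1, 1, 1]' --pt "0 -0.0004 0" --pt "0 -0.0008 0" --pt "0 -0.001 0" --pt "0 -0.001 0" --yaw '[0, 0, 0, 0]'

```text
t: 31.92
tcp_pos: [0.5443, -0.01, 0.0883]
orientation: [[0.069, 0.998, 0.009], [0.998, -0.069, -0.001], [-0.001, 0.009, -1.0]]
wrist_force: [14.3, 1.6, -11.3]
opening: 0.0159
gripper_force: 10.0
```

The tooth bears firmly: the post has stopped moving and the nose load is roughly 8 N. I'm easing off and then releasing.

Request:
send_rows --grip '[1, 1, 1, 1]' --pt "0 0.0008 0" --pt "0 0.0016 0" --pt "0 0.0022 0" --pt "0 0.0022 0" --yaw '[0, 0, 0, 0]'

```text
t: 32.42
tcp_pos: [0.5444, -0.0101, 0.0883]
orientation: [[0.069, 0.998, 0.004], [0.998, -0.069, -0.001], [-0.0, 0.004, -1.0]]
wrist_force: [7.5, 2.0, -4.5]
opening: 0.0153
gripper_force: 10.0
```

Request:
send_rows --grip '[1, 1, 0.9, 0.7, 0.5, 0.4, 0.3, 0.3]' --pt "0 0.0006 0" --pt "0 0.001 0" --pt "0 0.001 0" --pt "0 0.001 0" --pt "0 0.001 0" --pt "0 0.001 0" --pt "0 0.001 0" --pt "0 0.001 0" --yaw '[0, 0, 0, 0, 0, 0, 0, 0]'

```text
t: 33.42
tcp_pos: [0.5435, -0.01, 0.0877]
orientation: [[0.069, 0.998, -0.0], [0.998, -0.069, -0.0], [-0.0, -0.0, -1.0]]
wrist_force: [-0.3, 0.5, -0.1]
opening: 0.056
gripper_force: 0.0
```

Request:
send_rows --grip '[0.3, 0.3, 0.3, 0.3, 0.3, 0.3, 0.3, 0.3]' --pt "0 0 0" --pt "0 0 -0.02" --pt "0 0 -0.05" --pt "0 0 -0.09" --pt "0 0 -0.13" --pt "-0.03 0 -0.15" --pt "-0.06 0 -0.15" --pt "-0.09 0 -0.15" --yaw '[0, 0, 0, 0, 0, 0, 0, 0]'

```text
t: 34.42
tcp_pos: [0.5375, -0.1006, 0.2382]
orientation: [[0.069, 0.998, 0.001], [0.998, -0.069, 0.0], [0.0, 0.001, -1.0]]
wrist_force: [0.3, 0.1, -0.4]
opening: 0.0609
gripper_force: 0.0
```

```bash
python3 - <<'E'
from station import r
import numpy as np,cv2
from h import *
s=r.state();print(s["t"],np.round(s["tcp_pos"],4),np.round(s["wrist_force"],2))
o=[]
for n in("scene","top"):
    c=r.read_camera(n);W,ok=cloud(c);x,y,z=W[...,0],W[...,1],W[...,2]
    for nm,m in(("post",ok&(abs(x-.545)<.03)&(abs(y+.01)<.03)&(z>.076)&(z<.112)),("roller",ok&(abs(x-.5485)<.03)&(abs(y-.205)<.035)&(z>.08)&(z<.112))):
        q=W[m];print(n,nm,len(q),q.mean(0) if len(q) else '')
    k=c["color"][180:330,240:480,::-1] if n=="scene" else c["color"][140:260,220:412,::-1]
    o.append(cv2.resize(k,(480,300),interpolation=cv2.INTER_CUBIC))
cv2.imwrite("pics/a4.png",np.vstack(o))
E
```

```text
34.425 [ 0.5375 -0.1006  0.2382] [ 0.3   0.12 -0.38]
scene post 72 [ 0.54719253 -0.01099424  0.09766329]
scene roller 274 [0.55010223 0.20509057 0.09087451]
top post 31 [ 0.5437246  -0.01149379  0.10148228]
top roller 136 [0.54768146 0.20405194 0.09175936]
```

View pics/a4.png

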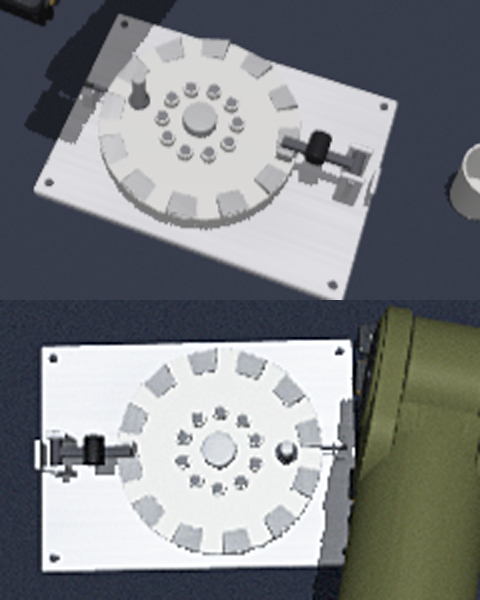

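The post stands at the pointer (top crop 286,450), the pawl lies in the teeth, and the gripper is clear.

```bash
python3 -c "
from station import r
print(r.job_done())"
```

```text
the job is handed in; nothing more can be done
None
```

The job is handed in at about 34 s: the wheel is home with the post at the pointer (wheel angle about -0.05 rad), the pawl is down with the tooth drawn firmly against it (about 8 N at most by the wrist force, then eased off), and the gripper is clear of everything.

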